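Pin the stay into the yoke of the saw jig

TASK

Swing the jig's steel stay fully home so that its eye lies between the two ears of the yoke, then take the pin from its wooden stand and pass it down through the upper ear, the eye and the lower ear until its collar sits on the upper ear. Feel your way gently, never forcing the pin against the jig (no more than about 30 N), let go of it, and leave the tin, the sanding block and the whetstone where they are.

Things in the scene. Friction and masses are not known exactly. Their poses are not given: they have to be found in the camera images.
- jig: Plywood board 240x100x10 mm fixed on the saw table, with a hinge post, the stay and a steel yoke. Origin on the table: board x = -110 to 130, y = -50 to 50 mm. Stay's hinge axis (vertical) at x = -80, y = 0; yoke bore axis at x = 80, y = 0. The yoke is a C open to +y: lower ear z = 22 to 30, upper ear z = 44 to 52, both x = 57 to 123, y = -22 to 22 mm, web behind at y = -34 to -22.
- yoke_bore (a point): Point on the (vertical) bore axis level with the upper ear's top face, 52 mm above the table; axes as the jig's: x along the slot away from the hinge post, z up. The upper ear has no round hole but a slot 14 mm wide in y, from x = -8 to +28 mm of this point, so the pin can travel in it from about x = -1 to +21 mm.
- lower_bore (a point): Centre of the top face of the lower ear, straight below yoke_bore, 30 mm above the table. Mouth of a round through bore, 14 mm diameter, 8 mm deep; 12 mm of free air between the lower ear and the board.
- sleeve (a point): End of the stay's sleeve, 116 mm from the hinge axis, 37 mm above the table. Out of it runs a tongue with the eye: a flat steel ring 38 mm across, hole 14 mm, z = 32 to 42 mm. With the stay home the hole lies on the slot's midline but an unmeasured 4 to 20 mm too far out (jig +x) from the bore. The tongue slides with about 4 N friction and stays put: a pin set in the eye can draw it back.
- stay (a joint): Angle of the stay about its hinge post, rad: 0 = home against its stop, eye between the ears; grows as the stay swings out to the jig's +y side (counter-clockwise from above), up to 0.95. Stiff: it needs about 1.6 N at the knob and stays where it is left.
- stay_knob (a point): Round wooden knob that stands up on the stay, 18 mm diameter, from 48 to 74 mm above the table (this point at 74 mm, the centre of its top), 95 mm from the hinge axis. Push it sideways or grip it from above.
- pin: Loose steel pin, about 120 g, upright in its stand, foot 9 mm above the table. Origin: centre of its foot; z up along it. Shank 12 mm diameter, 37 mm long, the foot chamfered to 9 mm over 2 mm; collar 28 mm diameter at z = 37 to 43; flat grip tab z = 43 to 83 mm, 28 mm wide in x, 12 mm thick in y. Home in the yoke, its foot is 37 mm below yoke_bore.
- pin_stand: Fixed pine block 70x70x46 mm, origin under its centre, with a plain 14 mm hole down its middle; the pin's collar rests on its top.
- paint_tin: Small tin 75 mm diameter, 76 mm high; origin under its centre. Bystander.
- sanding_block: Cork sanding block 111x62x32 mm; origin under its centre. Bystander.
- whetstone: Small oil stone 62x26x16 mm; origin under its centre. Bystander.
Mind the look-alikes: they are no part of the job. Of the things like the pin, leave any that is yellow; of the rest the smaller one is meant.

How it is judged:
By the outcome, as a careful person would: the job done as asked, in the order asked, and still so for the second after the job is handed in, with the robot touching nothing.
It also fails if it takes over 64 s, if anything falls off the work surface, if the arm or the gripper's body presses on something with over 40 N, if the wrist force passes 120 N, or if a joint passes its speed limit or range.

ROBOT

A 6-joint arm with a two-finger parallel gripper is mounted at the origin on the work surface; the furniture and walls round the work are solid. World frame = base frame: x ahead of the robot, y to its left, z up, the work surface at z = 0. Lengths are in m, angles in rad, forces in N, time in s.
With the tool pointing down it reaches from about 0.275 to 0.725 m from the base axis. Payload 15.9 kg.
Tool frame: the origin (TCP) lies midway between the tips of the shut fingers; the grasp point (between the pads) lies 19 mm behind it; z points along the fingers, y is the line along which they close (so a half turn about z gives the same grasp; the last joint's range is limited). The gripper opens to 85 mm and grips with 20 to 120 N. Pads are 22 mm wide; open, the fingers measure 114 mm over their backs; the gripper's body (76 mm by 85 mm) begins 54 mm behind the grasp point. The pads swing forward as they close: fully open they stand 13 mm farther back than shut.
Start: joints at [0, 0.213, -0.034, 1.323, 0, 1.571], TCP at [0.5, -0, 0.231] pointing down, gripper open.
Joint ranges: [-2.98, 2.98], [-0.74, 1.72], [-1.14, 1.35], [-2.1, 2.04], [-1.57, 1.44], [-3.14, 3.14]. Speed limits (rad/s): [1.89, 1.89, 2.39, 2.57, 3.14, 3.14].

INTERFACE

Orientations are given as a unit quaternion [x, y, z, w].
In Python, from workcell import robot, get_image, camera_model gives the robot as it stands.
- The arm moves only by the shell command python3 -m pendant 'ROWS' [FORCE]. ROWS is JSON, a list of rows, each an object of numbers: "tx", "ty", "tz": the shift along the tool's x, y, z in mm; "rx", "ry", "rz": the turn, a rotation vector about the tool's x, y, z in degrees; "fingers": the finger opening in mm, from 0 to 85.4. A call has exactly 5 rows; each row is the pose to reach, as a shift and turn from the pose commanded when the call began, along the tool's axes at that moment; what a row does not reach only later rows make up. A row lasts 1/10 s, in which the tool goes at most 50 mm and 8.59 degrees, less where a joint would pass 70% of its speed; a pose out of reach is approached as far as the arm can. A call with a gripper value outside its range is refused whole. The fingers move at their own pace and stop on an object; FORCE is the grip in N (left out, the last holds). Time passes only in rows, so rows that repeat a pose let the fingers close, or fill a call up. It gives the time, the measured TCP pose, the force, the opening and the grip force at its end, in the units of the state.
- robot.sense(): the state, without advancing time (a new reading comes with each control period).
- get_image(name): name is "scene" or "side" or "wrist"; returns (picture, depth): 384x512x3 uint8, red, green, blue; 384x512 float32, m along the optical axis (not along the pixel's ray), 0 where there is no reading.
- camera_model(name): a dict with "fx", "fy", "cx", "cy" (pixels), "R" (3x3) and "t" (3): a world point X has camera coordinates R X + t. Camera axes: x right, y down, z forward; pixel columns grow to the right and rows downward; lengths in m; the calibration is good to about 2 mm. A picture is of the moment at which its call begins: read the wrist's pose just before it. camera_model takes no time and is no camera call; for the wrist camera it gives the pose at the moment of the call.
- robot.close_job(): hands the job in; it is judged then, once.
The state is a dict: "t": time; "joint_positions": joint angles; "joint_vel": joint speeds; "joint_efforts": joint torques, N m; "ee_pos": TCP position; "ee_rot": TCP orientation; "wrist_force": force on the tool from outside, world axes, zero at the start; "ft_torque": the same for the moment, N m; "width": opening from 0.0 (shut) to 1.0 (fully open); "gripper_force": force on a finger pad.
Only numpy, scipy, OpenCV 4.12 (cv2) and the standard library are available. Lean on these libraries where they do the work, as an engineer would, in place of code of your own. Each camera call takes 0.05 s, during which the arm holds its last target. There are 200 camera calls.

## Working session

There is one attempt and no reset: what is moved stays moved. The work goes in short steps, Python scripts to look and compute and a shell command to move; the robot and the scene stay as the last step left them, time stands still between calls to the robot, and variables do not carry over. Pictures are saved under pics/ and viewed, at most 10 in all, crops included, and the job is handed in when it is done.

```bash
ls; mkdir -p pics; python3 - <<'E'
from workcell import robot,get_image,camera_model
import cv2,numpy as np
for n in("scene","side"):
    im,d=get_image(n); cv2.imwrite(f"pics/{n}0.png",im[:,:,::-1]); np.savez(f"pics/{n}0.npz",im=im,d=d,**camera_model(n))
    m=camera_model(n);print(n,m)
s=robot.sense();print(s)
E
```

```text
pics
scene {'fx': 398.5526898822636, 'fy': 398.5526898822636, 'cx': 251.19772071467298, 'cy': 188.42605125868292, 'R': array([[ 0.67140772, -0.74103898,  0.00853797],
       [-0.47477281, -0.43895015, -0.76283258],
       [ 0.56903643,  0.50811809, -0.64653968]]), 't': array([-0.43509734,  0.23261933,  0.84413044])}
side {'fx': 368.2128455916325, 'fy': 368.2128455916325, 'cx': 255.13149749044223, 'cy': 195.90707212637867, 'R': array([[-0.96758264, -0.25222115,  0.01297442],
       [-0.11727225,  0.40319951, -0.90756673],
       [ 0.22367624, -0.87966735, -0.41970738]]), 't': array([0.43666447, 0.1681906 , 0.74629949])}
{'t': 0.1, 'joint_positions': array([-9.13572853e-06,  2.13340926e-01, -3.49803717e-02,  1.32346265e+00,
        3.48728073e-05,  1.57078493e+00]), 'joint_vel': array([ 0.00013097, -0.0008117 ,  0.00090175,  0.00141155,  0.00120912,
        0.00076607]), 'joint_efforts': array([ 1.52238292e-03, -6.87242889e+01,  4.87808239e+01,  1.21537212e-02,
        1.43833854e-04,  5.94535322e-06]), 'ee_pos': array([4.99714065e-01, 6.44060593e-06, 2.30854993e-01]), 'ee_rot': array([ 7.07105902e-01,  7.07107488e-01, -3.36842409e-04, -3.61508374e-04]), 'wrist_force': array([-0.13835183,  0.1149056 ,  0.51983638]), 'ft_torque': array([-0.02076501,  0.02663624,  0.01850945]), 'gripper_force': 0.0, 'width': 0.9962060517246253}
```

View pics/scene0.png

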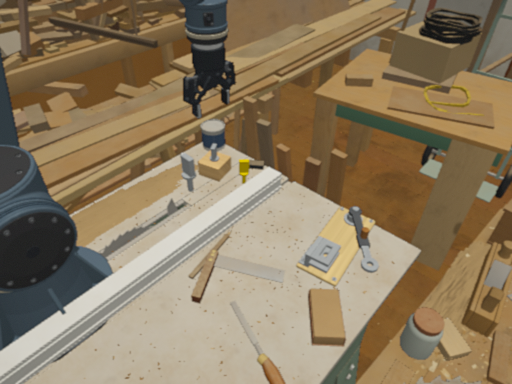

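View pics/side0.png

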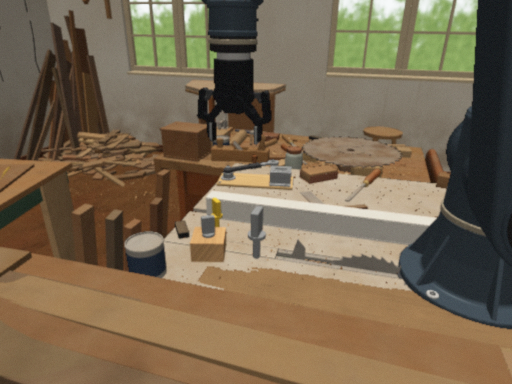

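The scene view shows the stand with the pin at about (214,160), a large grey pin at (188,170), a yellow one at (244,172), and the tin at (213,133). The jig is at about (340,245): post (355,213), yoke (322,253), knob (365,232), eye (370,265). I'll measure these with depth and enlarge the crops.

```bash
cat > h.py <<'E'
import numpy as np,cv2
def load(f): return dict(np.load(f))
def pt(z,u,v):
    d=z['d'][int(round(v)),int(round(u))]
    c=np.array([(u-z['cx'])/z['fx']*d,(v-z['cy'])/z['fy']*d,d])
    return z['R'].T@(c-z['t'])
def ray(z,u,v,h):
    r=z['R'].T@np.array([(u-z['cx'])/z['fx'],(v-z['cy'])/z['fy'],1]);o=-z['R'].T@z['t']
    return o+r*(h-o[2])/r[2]
def cloud(z):
    v,u=np.mgrid[:384,:512]; d=z['d']
    c=np.stack([(u-z['cx'])/z['fx']*d,(v-z['cy'])/z['fy']*d,d],-1)
    P=(c-z['t'])@z['R']; P[d==0]=np.nan
    return P
E
python3 - <<'E'
from h import *
z=load('pics/scene0.npz'); P=cloud(z); im=z['im'][:,:,::-1]
a=cv2.resize(im[200:290,290:390],(800,560)[:2] if 0 else (600,540),interpolation=cv2.INTER_CUBIC)
b=cv2.resize(im[120:210,170:270],(600,540),interpolation=cv2.INTER_CUBIC)
cv2.imwrite('pics/c1.png',cv2.resize(np.hstack([a,b]),(800,360)))
for n,u,v in [('post',355,212),('knobtop',364,229),('eye',370,266),('yoke',322,250),('boardcorner',302,275),('pin tab',213,148),('stand',215,162),('tin',213,127),('big',188,160),('yellow',244,163),('fence',200,235),('fence2',120,285),('block',327,317),('table',280,300)]:
    print(n,u,v,pt(z,u,v).round(3))
E
```

```text
post 355 212 [ 0.632 -0.362  0.043]
knobtop 364 229 [ 0.564 -0.42   0.075]
eye 370 266 [ 0.507 -0.475  0.042]
yoke 322 250 [ 0.468 -0.375  0.05 ]
boardcorner 302 275 [ 0.416 -0.364  0.   ]
pin tab 213 148 [0.537 0.044 0.093]
stand 215 162 [0.535 0.037 0.049]
tin 213 127 [0.634 0.148 0.074]
big 188 160 [0.432 0.025 0.118]
yellow 244 163 [ 0.559 -0.054  0.079]
fence 200 235 [ 0.315 -0.142  0.05 ]
fence2 120 285 [ 0.108 -0.133  0.06 ]
block 327 317 [ 0.345 -0.474  0.034]
table 280 300 [ 0.331 -0.369  0.001]
```

View pics/c1.png

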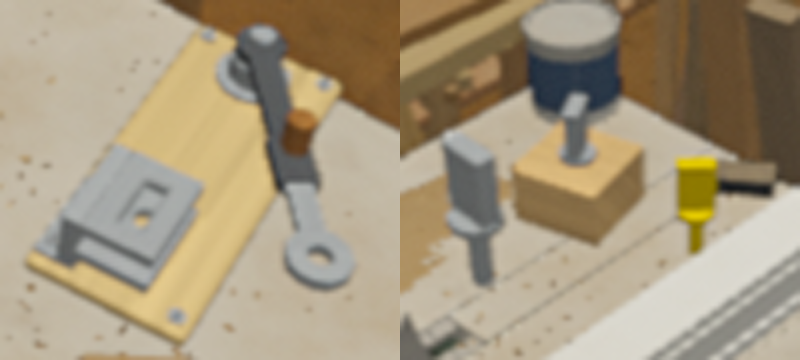

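The crop confirms the layout: slotted yoke at left, stay swung out with its eye clear of the yoke, and the small grey pin in the stand. Next I'll fit precise poses.

```bash
python3 - <<'E'
from h import *
z=load('pics/scene0.npz'); P=cloud(z); hsv=cv2.cvtColor(z['im'],cv2.COLOR_RGB2HSV)
X,Y,Z=P[...,0],P[...,1],P[...,2]
roi=(X>.36)&(X<.75)&(Y<-.28)&(Y>-.5)
sat=hsv[...,1]
bd=roi&(abs(Z-.010)<.004)&(sat>80)
def rect(m,n):
    q=P[m][:,:2]*1000; r=cv2.minAreaRect(q.astype(np.float32)); print(n,m.sum(),np.round(r[0],1),np.round(r[1],1),round(r[2],1),'box',cv2.boxPoints(r).round(0).tolist(),'z',np.median(P[m][:,2]).round(4))
rect(bd,'board')
ear=roi&(abs(Z-.052)<.004)&(sat<60)&(X<.56); rect(ear,'ear')
n=roi&(Z>.06)&(Z<.085);rect(n,'knob+post high')
print('knob', P[roi&(Z>.066)&(sat>100)].mean(0))
st=(abs(X-.54)<.07)&(abs(Y-.035)<.06)&(abs(Z-.046)<.004)&(sat>60);rect(st,'stand')
tb=(abs(X-.54)<.05)&(abs(Y-.035)<.05)&(Z>.06)&(Z<.1);rect(tb,'tab')
tp=tb&(Z>.088);rect(tp,'tabtop')
eye=roi&(abs(Z-.042)<.004)&(sat<60)&(Y<-.44);rect(eye,'eye')
z=load('pics/side0.npz'); P=cloud(z)
X,Y,Z=P[...,0],P[...,1],P[...,2];hsv=cv2.cvtColor(z['im'],cv2.COLOR_RGB2HSV);sat=hsv[...,1]
st=(abs(X-.54)<.07)&(abs(Y-.035)<.06)&(abs(Z-.046)<.004)&(sat>60);rect(st,'side stand')
tb=(abs(X-.54)<.05)&(abs(Y-.035)<.05)&(Z>.056)&(Z<.1);rect(tb,'side tab')
f=(abs(X-.5)<.2)&(Y<-.05)&(Y>-.25)&(Z>.03)&(Z<.15);print('fence',P[f].min(0),P[f].max(0))
E
```

```text
board 1680 [ 513.3 -377. ] [315.6  99. ] 8.0 box [[350.0, -350.0], [364.0, -448.0], [676.0, -404.0], [663.0, -306.0]] z 0.0103
ear 528 [ 469.1 -377. ] [67.7 56.6] 8.5 box [[431.0, -354.0], [440.0, -410.0], [507.0, -400.0], [498.0, -344.0]] z 0.0523
knob+post high 68 [ 565.9 -423.2] [16.3 17.1] 42.2 box [[554.0, -422.0], [566.0, -435.0], [578.0, -424.0], [566.0, -411.0]] z 0.0724
knob [ 0.56524123 -0.42301111  0.07300191]
stand 311 [544.4  51.4] [71.9 72.6] 14.7 box [[500.0, 77.0], [519.0, 7.0], [588.0, 25.0], [570.0, 96.0]] z 0.047
tab 79 [544.   50.4] [28.8 13.4] 35.0 box [[528.0, 48.0], [536.0, 37.0], [560.0, 53.0], [552.0, 64.0]] z 0.0829
tabtop 27 [544.2  50.9] [27.9 12.6] 34.0 box [[529.0, 48.0], [536.0, 38.0], [559.0, 53.0], [552.0, 64.0]] z 0.0925
eye 257 [ 524.8 -457.7] [74.7 36.4] 46.7 box [[486.0, -472.0], [512.0, -497.0], [564.0, -443.0], [537.0, -418.0]] z 0.0418
side stand 467 [542.7  54.4] [69.9 71.5] 14.1 box [[500.0, 81.0], [517.0, 11.0], [585.0, 28.0], [568.0, 98.0]] z 0.0466
side tab 229 [542.2  55.1] [28.5 13.9] 42.2 box [[527.0, 51.0], [536.0, 40.0], [557.0, 60.0], [548.0, 70.0]] z 0.0774
fence [ 0.30002318 -0.14405084  0.03002381] [ 0.60874015 -0.05020918  0.08449572]
```

Poses from depth: the board, ear and stand sizes match what was given.
- **Bore:** about (480, -381.5) mm, jig +x pointing about (-.989, -.146).
- **Knob:** (565.5, -422.5), stay angle about 0.58 rad. Home position is about (544, -372).
- **Pin:** about (543, 52), with the tab's long axis at about 35–40°.

I'll push the knob towards +y with shut fingers.

```bash
python3 -m pendant '[{"tx":-45,"ty":6,"tz":10,"fingers":0},{"tx":-95,"ty":12,"tz":20,"fingers":0},{"tx":-145,"ty":18,"tz":30,"fingers":0},{"tx":-190,"ty":24,"tz":40,"fingers":0},{"tx":-230,"ty":28,"tz":50,"fingers":0}]' 30
python3 -m pendant '[{"tx":-45,"ty":6,"tz":10,"fingers":0},{"tx":-90,"ty":12,"tz":25,"fingers":0},{"tx":-135,"ty":18,"tz":45,"fingers":0},{"tx":-180,"ty":24,"tz":65,"fingers":0},{"tx":-225,"ty":28,"tz":80,"fingers":0}]' 30
python3 -m pendant '[{"tx":0,"fingers":0},{"fingers":0},{"fingers":0},{"fingers":0},{"fingers":0}]' 30
```

```text
schema error: expected keys tx, ty, tz, rx, ry, rz, fingers
schema error: expected keys tx, ty, tz, rx, ry, rz, fingers
schema error: expected keys tx, ty, tz, rx, ry, rz, fingers
```

```bash
python3 -m pendant '[{"tx":-45,"ty":6,"tz":10,"rx":0,"ry":0,"rz":0,"fingers":0},{"tx":-95,"ty":12,"tz":20,"rx":0,"ry":0,"rz":0,"fingers":0},{"tx":-145,"ty":18,"tz":30,"rx":0,"ry":0,"rz":0,"fingers":0},{"tx":-190,"ty":24,"tz":40,"rx":0,"ry":0,"rz":0,"fingers":0},{"tx":-230,"ty":28,"tz":50,"rx":0,"ry":0,"rz":0,"fingers":0}]' 30
python3 -m pendant '[{"tx":-45,"ty":6,"tz":10,"rx":0,"ry":0,"rz":0,"fingers":0},{"tx":-90,"ty":12,"tz":25,"rx":0,"ry":0,"rz":0,"fingers":0},{"tx":-135,"ty":18,"tz":45,"rx":0,"ry":0,"rz":0,"fingers":0},{"tx":-180,"ty":24,"tz":65,"rx":0,"ry":0,"rz":0,"fingers":0},{"tx":-225,"ty":28,"tz":80,"rx":0,"ry":0,"rz":0,"fingers":0}]' 30
```

```text
t: 0.6
ee_pos: [0.5277, -0.2324, 0.1805]
ee_rot: [0.707, 0.707, -0.0, -0.0]
wrist_force: [0.2, 0.4, -0.5]
width: 0.142
gripper_force: 0.0
t: 1.1
ee_pos: [0.5555, -0.4565, 0.0994]
ee_rot: [0.707, 0.707, -0.0, -0.001]
wrist_force: [0.4, 1.3, 0.5]
width: -0.001
gripper_force: 0.0
```

```bash
python3 -m pendant '[{"tx":0,"ty":0,"tz":15,"rx":0,"ry":0,"rz":0,"fingers":0},{"tx":0,"ty":0,"tz":30,"rx":0,"ry":0,"rz":0,"fingers":0},{"tx":0,"ty":0,"tz":42,"rx":0,"ry":0,"rz":0,"fingers":0},{"tx":0,"ty":0,"tz":42,"rx":0,"ry":0,"rz":0,"fingers":0},{"tx":0,"ty":0,"tz":42,"rx":0,"ry":0,"rz":0,"fingers":0}]' 30
python3 -m pendant '[{"tx":6,"ty":0,"tz":0,"rx":0,"ry":0,"rz":0,"fingers":0},{"tx":12,"ty":0,"tz":0,"rx":0,"ry":0,"rz":0,"fingers":0},{"tx":18,"ty":0,"tz":0,"rx":0,"ry":0,"rz":0,"fingers":0},{"tx":24,"ty":-1,"tz":0,"rx":0,"ry":0,"rz":0,"fingers":0},{"tx":30,"ty":-2,"tz":0,"rx":0,"ry":0,"rz":0,"fingers":0}]' 30
python3 -m pendant '[{"tx":6,"ty":-1,"tz":0,"rx":0,"ry":0,"rz":0,"fingers":0},{"tx":12,"ty":-2,"tz":0,"rx":0,"ry":0,"rz":0,"fingers":0},{"tx":18,"ty":-3,"tz":0,"rx":0,"ry":0,"rz":0,"fingers":0},{"tx":22,"ty":-4,"tz":0,"rx":0,"ry":0,"rz":0,"fingers":0},{"tx":26,"ty":-5,"tz":0,"rx":0,"ry":0,"rz":0,"fingers":0}]' 30
python3 -c "
from h import *
from workcell import get_image
im,d=get_image('scene');cv2.imwrite('pics/s1.png',cv2.resize(im[180:300,270:400,::-1],(650,600),interpolation=cv2.INTER_CUBIC))"
```

```text
t: 1.6
ee_pos: [0.556, -0.4547, 0.0597]
ee_rot: [0.707, 0.707, -0.0, -0.0]
wrist_force: [0.5, 0.2, 0.3]
width: -0.0
gripper_force: 0.0
t: 2.1
ee_pos: [0.5493, -0.4288, 0.06]
ee_rot: [0.708, 0.706, -0.006, 0.0]
wrist_force: [-42.5, -33.4, 10.1]
width: 0.001
gripper_force: 24.5
t: 2.6
ee_pos: [0.5376, -0.404, 0.0593]
ee_rot: [0.71, 0.705, -0.01, -0.004]
wrist_force: [-82.3, -33.5, 29.1]
width: -0.003
gripper_force: 38.1
```

View pics/s1.png

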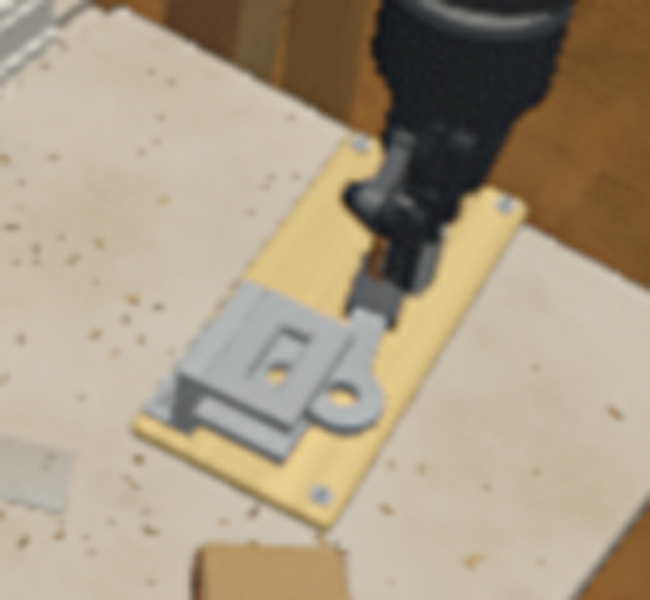

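The stay has swung most of the way: the eye at (345,395) in the crop is half under the ear's edge. The fingers slid to the knob's outer side and the force is high, so I'll back off and measure the knob again.

```bash
python3 -m pendant '[{"tx":-5,"ty":-12,"tz":0,"rx":0,"ry":0,"rz":0,"fingers":0},{"tx":-15,"ty":-18,"tz":0,"rx":0,"ry":0,"rz":0,"fingers":0},{"tx":-30,"ty":-18,"tz":0,"rx":0,"ry":0,"rz":0,"fingers":0},{"tx":-40,"ty":-18,"tz":-20,"rx":0,"ry":0,"rz":0,"fingers":0},{"tx":-40,"ty":-18,"tz":-50,"rx":0,"ry":0,"rz":0,"fingers":0}]' 30
python3 -m pendant '[{"tx":-30,"ty":0,"tz":-40,"rx":0,"ry":0,"rz":0,"fingers":0},{"tx":-30,"ty":0,"tz":-50,"rx":0,"ry":0,"rz":0,"fingers":0},{"tx":-30,"ty":0,"tz":-50,"rx":0,"ry":0,"rz":0,"fingers":0},{"tx":-30,"ty":0,"tz":-50,"rx":0,"ry":0,"rz":0,"fingers":0},{"tx":-30,"ty":0,"tz":-50,"rx":0,"ry":0,"rz":0,"fingers":0}]' 30
python3 - <<'E'
from h import *
from workcell import get_image,camera_model
for n in('scene','side'):
    im,d=get_image(n);z=dict(im=im,d=d,**camera_model(n));P=cloud(z);sat=cv2.cvtColor(im,cv2.COLOR_RGB2HSV)[...,1]
    X,Y,Z=np.moveaxis(P,-1,0)
    m=(abs(X-.555)<.035)&(abs(Y+.39)<.05)&(Z>.058)&(Z<.085); q=P[m]
    print(n,len(q),q[sat[m]>80].mean(0),q[:,:2].min(0),q[:,:2].max(0))
    cv2.imwrite(f'pics/{n}2.png',cv2.resize(im[100:300,200:430,::-1],(690,600),interpolation=cv2.INTER_CUBIC))
E
```

```text
t: 3.15
ee_pos: [0.5303, -0.4393, 0.1084]
ee_rot: [0.707, 0.707, -0.0, -0.001]
wrist_force: [0.3, 0.1, -0.1]
width: -0.006
gripper_force: 0.0
t: 3.65
ee_pos: [0.5307, -0.4679, 0.1577]
ee_rot: [0.707, 0.707, 0.0, -0.001]
wrist_force: [-0.7, -0.6, 0.4]
width: 0.002
gripper_force: 0.0
scene 70 [ 0.54350219 -0.38653525  0.06967977] [ 0.53654512 -0.39437271] [ 0.55501986 -0.37654224]
side 37 [ 0.54319346 -0.37982057  0.06809769] [ 0.53529123 -0.39182256] [ 0.55264497 -0.3726119 ]
```

View pics/scene2.png

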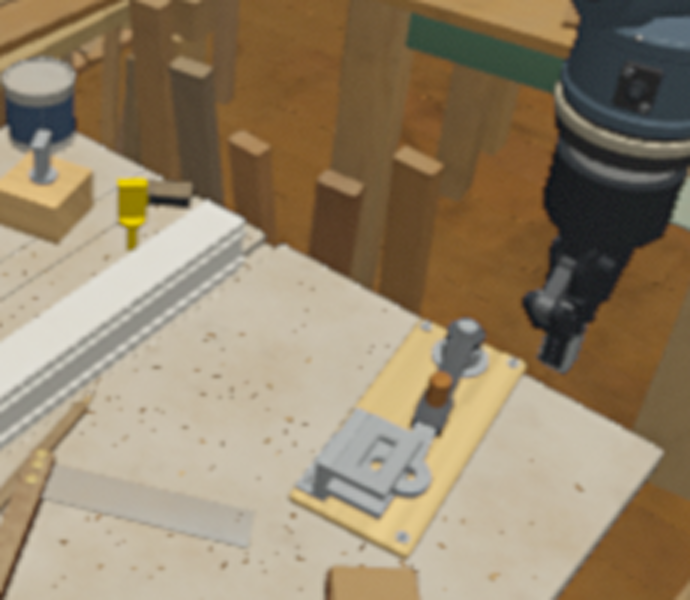

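The stay is nearly home: knob at about (545.5, -385), crop pixel (440,385), with about 13 mm to go. I'll come in again, centred on the knob.

```bash
python3 -m pendant '[{"tx":10,"ty":6,"tz":30,"rx":0,"ry":0,"rz":0,"fingers":0},{"tx":20,"ty":12,"tz":60,"rx":0,"ry":0,"rz":0,"fingers":0},{"tx":33,"ty":16,"tz":85,"rx":0,"ry":0,"rz":0,"fingers":0},{"tx":33,"ty":16,"tz":97,"rx":0,"ry":0,"rz":0,"fingers":0},{"tx":33,"ty":16,"tz":97,"rx":0,"ry":0,"rz":0,"fingers":0}]' 30
python3 -m pendant '[{"tx":6,"ty":0,"tz":0,"rx":0,"ry":0,"rz":0,"fingers":0},{"tx":12,"ty":0,"tz":0,"rx":0,"ry":0,"rz":0,"fingers":0},{"tx":18,"ty":0,"tz":0,"rx":0,"ry":0,"rz":0,"fingers":0},{"tx":23,"ty":0,"tz":0,"rx":0,"ry":0,"rz":0,"fingers":0},{"tx":26,"ty":0,"tz":0,"rx":0,"ry":0,"rz":0,"fingers":0}]' 30
python3 -m pendant '[{"tx":2,"ty":0,"tz":0,"rx":0,"ry":0,"rz":0,"fingers":0},{"tx":4,"ty":0,"tz":0,"rx":0,"ry":0,"rz":0,"fingers":0},{"tx":6,"ty":0,"tz":0,"rx":0,"ry":0,"rz":0,"fingers":0},{"tx":8,"ty":0,"tz":0,"rx":0,"ry":0,"rz":0,"fingers":0},{"tx":10,"ty":-1,"tz":0,"rx":0,"ry":0,"rz":0,"fingers":0}]' 30
```

```text
t: 4.25
ee_pos: [0.5461, -0.4352, 0.0606]
ee_rot: [0.707, 0.707, -0.0, -0.002]
wrist_force: [-0.9, -0.1, -0.6]
width: 0.003
gripper_force: 0.0
t: 4.75
ee_pos: [0.5472, -0.4095, 0.0628]
ee_rot: [0.707, 0.707, 0.0, 0.0]
wrist_force: [0.1, 0.1, 0.6]
width: 0.001
gripper_force: 0.0
t: 5.25
ee_pos: [0.546, -0.4001, 0.0623]
ee_rot: [0.707, 0.707, -0.0, 0.0]
wrist_force: [0.3, -0.9, -0.4]
width: -0.001
gripper_force: 0.8
```

```bash
python3 -m pendant '[{"tx":2,"ty":0,"tz":0,"rx":0,"ry":0,"rz":0,"fingers":0},{"tx":4,"ty":-1,"tz":0,"rx":0,"ry":0,"rz":0,"fingers":0},{"tx":6,"ty":-1,"tz":0,"rx":0,"ry":0,"rz":0,"fingers":0},{"tx":8,"ty":-1,"tz":0,"rx":0,"ry":0,"rz":0,"fingers":0},{"tx":10,"ty":-1,"tz":0,"rx":0,"ry":0,"rz":0,"fingers":0}]' 30
python3 -m pendant '[{"tx":0.6,"ty":0,"tz":0,"rx":0,"ry":0,"rz":0,"fingers":0},{"tx":1.2,"ty":0,"tz":0,"rx":0,"ry":0,"rz":0,"fingers":0},{"tx":1.8,"ty":0,"tz":0,"rx":0,"ry":0,"rz":0,"fingers":0},{"tx":2.4,"ty":0,"tz":0,"rx":0,"ry":0,"rz":0,"fingers":0},{"tx":3,"ty":0,"tz":0,"rx":0,"ry":0,"rz":0,"fingers":0}]' 30
```

```text
t: 5.75
ee_pos: [0.5449, -0.3913, 0.0625]
ee_rot: [0.707, 0.707, -0.001, 0.001]
wrist_force: [-2.4, -20.4, -5.1]
width: -0.001
gripper_force: 9.9
t: 6.25
ee_pos: [0.5448, -0.391, 0.0627]
ee_rot: [0.708, 0.706, -0.003, 0.003]
wrist_force: [-2.0, -32.1, -9.3]
width: -0.001
gripper_force: 16.1
```

The stay is firm against its stop. I'll retreat, then look down at the yoke.

```bash
python3 -m pendant '[{"tx":-12,"ty":0,"tz":0,"rx":0,"ry":0,"rz":0,"fingers":0},{"tx":-15,"ty":0,"tz":-35,"rx":0,"ry":0,"rz":0,"fingers":0},{"tx":-10,"ty":-20,"tz":-80,"rx":0,"ry":0,"rz":0,"fingers":0},{"tx":0,"ty":-50,"tz":-120,"rx":0,"ry":0,"rz":0,"fingers":40},{"tx":5,"ty":-65,"tz":-160,"rx":0,"ry":0,"rz":0,"fingers":40}]' 30
python3 -m pendant '[{"tx":0,"ty":0,"tz":0,"rx":0,"ry":0,"rz":0,"fingers":40},{"tx":0,"ty":0,"tz":0,"rx":0,"ry":0,"rz":0,"fingers":40},{"tx":0,"ty":0,"tz":0,"rx":0,"ry":0,"rz":0,"fingers":40},{"tx":0,"ty":0,"tz":0,"rx":0,"ry":0,"rz":0,"fingers":40},{"tx":0,"ty":0,"tz":0,"rx":0,"ry":0,"rz":0,"fingers":40}]' 30
python3 - <<'E'
from h import *
from workcell import get_image,camera_model
m=camera_model('wrist');im,d=get_image('wrist');np.savez('pics/w1.npz',im=im,d=d,**m);cv2.imwrite('pics/w1.png',im[...,::-1])
z=load('pics/w1.npz')
print(m)
E
```

```text
t: 6.75
ee_pos: [0.4784, -0.3811, 0.2239]
ee_rot: [0.707, 0.707, 0.0, -0.0]
wrist_force: [0.7, -0.4, 0.3]
width: 0.332
gripper_force: 0.0
t: 7.25
ee_pos: [0.4799, -0.3817, 0.2211]
ee_rot: [0.707, 0.707, -0.0, -0.001]
wrist_force: [0.1, 0.6, -0.2]
width: 0.467
gripper_force: 0.0
{'fx': 346.34782227719586, 'fy': 346.34782227719586, 'cx': 260.83974443368714, 'cy': 192.21624342951802, 'R': array([[ 9.99997099e-01,  2.57013435e-04, -2.39484040e-03],
       [ 9.35084304e-04, -9.57728021e-01,  2.87673710e-01],
       [-2.21966975e-03, -2.87675115e-01, -9.57725483e-01]]), 't': array([-0.47893814, -0.40143261,  0.26121694])}
```

View pics/w1.png

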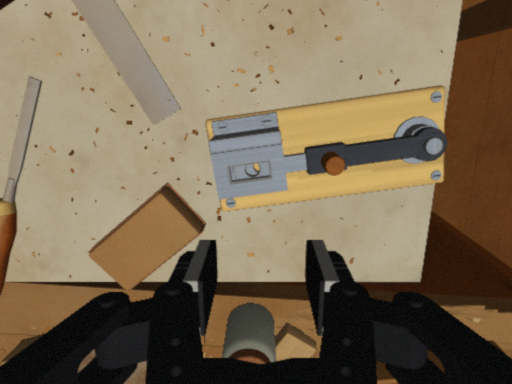

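The stay is home. The slot is at about (250,171) with an arc of the eye's hole in it, and the knob is at (334,163). Next I'll fit the slot and ear in this view.

```bash
python3 - <<'E'
from h import *
z=load('pics/w1.npz');P=cloud(z);X,Y,Z=np.moveaxis(P,-1,0);im=z['im']
e=(abs(Z-.052)<.003)&(abs(X-.47)<.06)&(abs(Y+.38)<.06)
r=cv2.minAreaRect((P[e][:,:2]*1000).astype(np.float32));print('ear',r,np.median(Z[e]))
a=np.radians(8.4 if 0 else (r[2] if r[2]<45 else r[2]-90));print(np.degrees(a))
ex=-np.array([np.cos(a),np.sin(a)]);ey=np.array([-ex[1],ex[0]])
c=np.array(r[0]);bore=c-10*ex+6*ey;print('bore',bore)
# slot: enclosed low pixels
sl=np.zeros(e.shape,np.uint8);cn,_=cv2.findContours(e.astype(np.uint8),cv2.RETR_CCOMP,cv2.CHAIN_APPROX_NONE)
for k in cn:
    A=cv2.contourArea(k)
    if 100<A<2000: 
        b=cv2.minAreaRect(k);q=np.array([ray(z,u,v,.052)[:2]*1000 for u,v in cv2.boxPoints(b)]);print('slot',A,b[:2],q.round(1).tolist(),'jig',((q-bore)@np.c_[ex,ey]).round(1).tolist())
for nm in ['w1']:
    cv2.imwrite('pics/w1c.png',cv2.resize(im[140:200,200:300,::-1],(800,480),interpolation=cv2.INTER_CUBIC))
kn=(Z>.068)&(Z<.08)&(abs(X-.545)<.03)&(abs(Y+.375)<.03);print('knob',P[kn].mean(0))
rows=slice(163,181)
for v in range(163,181,2): print(v,[int(1000*t) if t==t else -1 for t in Z[v,228:274:2]])
E
```

```text
ear ((467.2244567871094, -377.6865539550781), (66.06757354736328, 56.22772979736328), 8.126165390014648) 0.05268121850956704
8.126165390014648
bore [ 477.97216888 -382.21277587]
slot 599.5 ((249.0321044921875, 171.857666015625), (16.874723434448242, 40.615474700927734)) [[448.7, -378.1], [485.7, -372.9], [488.0, -388.7], [450.4, -394.1]] jig [[28.4, -8.2], [-9.0, -8.1], [-9.0, 7.8], [29.0, 7.9]]
knob [ 0.54159261 -0.37215057  0.07397499]
163 [53, 53, 52, 52, 51, 53, 52, 52, 53, 52, 53, 52, 52, 51, 50, 49, 42, 43, 42, 40, 51, 52, 53]
165 [52, 54, 53, 52, 52, 52, 50, 50, 51, 29, 31, 31, 30, 11, 11, 40, 43, 43, 42, 44, 50, 51, 52]
167 [51, 30, 31, 42, 42, 43, 43, 41, 40, 31, 29, 30, 28, 10, 10, 9, 42, 42, 42, 42, 50, 52, 52]
169 [51, 32, 31, 41, 42, 41, 42, 43, 42, 29, 31, 31, 30, 27, 11, 11, 41, 41, 42, 42, 42, 52, 51]
171 [51, 45, 31, 43, 43, 42, 43, 43, 42, 30, 30, 31, 30, 30, 28, 25, 41, 41, 42, 41, 42, 52, 53]
173 [52, 48, 31, 42, 42, 42, 43, 42, 42, 40, 31, 31, 29, 31, 30, 40, 44, 43, 42, 42, 43, 51, 51]
175 [51, 51, 30, 41, 43, 42, 41, 42, 44, 42, 39, 37, 38, 37, 40, 42, 42, 44, 41, 42, 43, 52, 52]
177 [52, 50, 29, 30, 41, 42, 43, 42, 41, 43, 42, 42, 42, 43, 46, 47, 49, 49, 49, 51, 50, 50, 51]
179 [52, 50, 31, 30, 42, 43, 44, 46, 47, 48, 49, 50, 50, 51, 51, 51, 50, 52, 51, 51, 51, 52, 51]
```

View pics/w1c.png

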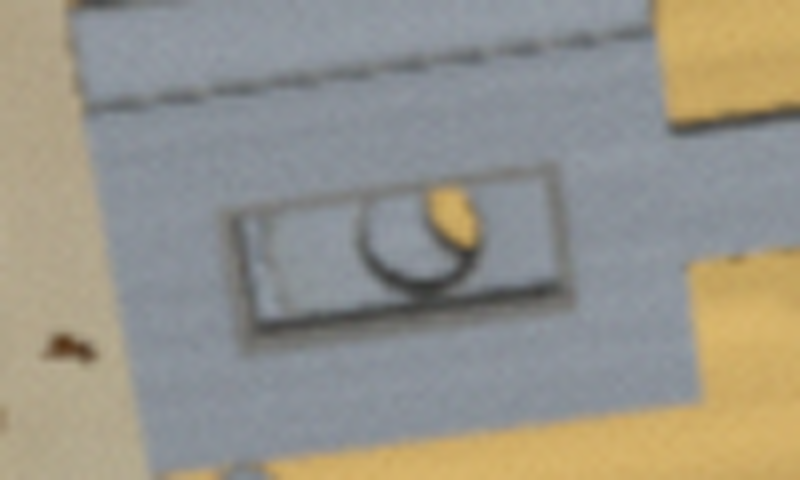

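In the crop the slot is clear and the eye's hole spans x≈360–482 with its bottom at 290 (full-image u≈245–260, bottom v≈176). The hole lies a few mm outward of the bore. I'll compute the eye centre and the pin approach.

```bash
python3 - <<'E'
from h import *
z=load('pics/w1.npz')
bore=np.array([478.1,-382.05]);a=np.radians(8.13);ex=-np.array([np.cos(a),np.sin(a)]);ey=np.array([-ex[1],ex[0]])
for u,v in [(245,170),(260.2,170),(252.8,176.2),(252.8,169)]:
    p=ray(z,u,v,.042)[:2]*1000;print(u,v,p.round(1),'jig',((p-bore)@np.c_[ex,ey]).round(1))
E
```

```text
245 170 [ 464. -384.] jig [14.2 -0.1]
260.2 170 [ 478.5 -383.9] jig [-0.2  1.9]
252.8 176.2 [ 471.4 -390. ] jig [7.7 7. ]
252.8 169 [ 471.5 -383. ] jig [ 6.7 -0. ]
```

```bash
python3 -m pendant '[{"tx":45,"ty":6,"tz":-5,"rx":0,"ry":0,"rz":8,"fingers":40},{"tx":90,"ty":12,"tz":-10,"rx":0,"ry":0,"rz":16,"fingers":40},{"tx":135,"ty":18,"tz":-10,"rx":0,"ry":0,"rz":24,"fingers":40},{"tx":180,"ty":24,"tz":-10,"rx":0,"ry":0,"rz":32,"fingers":40},{"tx":220,"ty":30,"tz":-10,"rx":0,"ry":0,"rz":40,"fingers":40}]' 30
```

```text
t: 7.8
ee_pos: [0.5099, -0.1599, 0.2321]
ee_rot: [0.907, 0.42, -0.0, -0.0]
wrist_force: [1.7, -0.3, 0.1]
width: 0.467
gripper_force: 0.0
```

```bash
python3 -m pendant '[{"tx":32,"ty":-27,"tz":0,"rx":0,"ry":0,"rz":4,"fingers":40},{"tx":64,"ty":-54,"tz":0,"rx":0,"ry":0,"rz":8,"fingers":40},{"tx":96,"ty":-81,"tz":10,"rx":0,"ry":0,"rz":12,"fingers":40},{"tx":133,"ty":-112,"tz":20,"rx":0,"ry":0,"rz":12,"fingers":40},{"tx":133,"ty":-112,"tz":20,"rx":0,"ry":0,"rz":12,"fingers":40}]' 30
python3 -m pendant '[{"tx":0,"ty":0,"tz":0,"rx":0,"ry":0,"rz":0,"fingers":40},{"tx":0,"ty":0,"tz":0,"rx":0,"ry":0,"rz":0,"fingers":40},{"tx":0,"ty":0,"tz":0,"rx":0,"ry":0,"rz":0,"fingers":40},{"tx":0,"ty":0,"tz":0,"rx":0,"ry":0,"rz":0,"fingers":40},{"tx":0,"ty":0,"tz":0,"rx":0,"ry":0,"rz":0,"fingers":40}]' 30
cat > pin.py <<'E'
from h import *
from workcell import get_image,camera_model,robot
from scipy.spatial.transform import Rotation as Ro
s=robot.sense();m=camera_model('wrist');im,d=get_image('wrist');z=dict(im=im,d=d,**m);cv2.imwrite('pics/w2.png',im[...,::-1])
P=cloud(z);X,Y,Z=np.moveaxis(P,-1,0);near=(abs(X-.543)<.05)&(abs(Y-.052)<.05)
R=Ro.from_quat(s['ee_rot']).as_matrix();print('toolx',R[:,0],'tooly',R[:,1],s['ee_pos'])
for n,lo,hi in[('tab top',.088,.097),('collar/stand top',.043,.056)]:
    k=near&(Z>lo)&(Z<hi);r=cv2.minAreaRect((P[k][:,:2]*1000).astype(np.float32));print(n,k.sum(),r,np.median(Z[k]))
    if lo>.08: c=np.array([*r[0],0])/1000;dl=(c-np.r_[s['ee_pos'][:2],0])*1000;print('delta tool',dl@R)
E
python3 pin.py
```

```text
t: 8.3
ee_pos: [0.5088, 0.0166, 0.2109]
ee_rot: [0.945, 0.328, -0.001, -0.001]
wrist_force: [0.8, -0.8, -0.3]
width: 0.464
gripper_force: 0.0
t: 8.8
ee_pos: [0.5098, 0.0112, 0.2124]
ee_rot: [0.946, 0.325, 0.0, 0.0]
wrist_force: [-0.0, -0.3, 0.1]
width: 0.469
gripper_force: 0.0
toolx [7.88741665e-01 6.14724801e-01 7.38963371e-05] tooly [ 6.14724792e-01 -7.88741667e-01  1.14286094e-04] [0.50975633 0.01115471 0.21238646]
tab top 602 ((543.703369140625, 51.89196014404297), (28.041278839111328, 11.99271297454834), 32.97465896606445) 0.09258116369301655
delta tool [ 5.18176387e+01 -1.12630814e+01  2.54192013e-03]
collar/stand top 5967 ((543.5232543945312, 51.87785339355469), (70.1753921508789, 70.08888244628906), 14.4700927734375) 0.04682898218739668
```

View pics/w2.png

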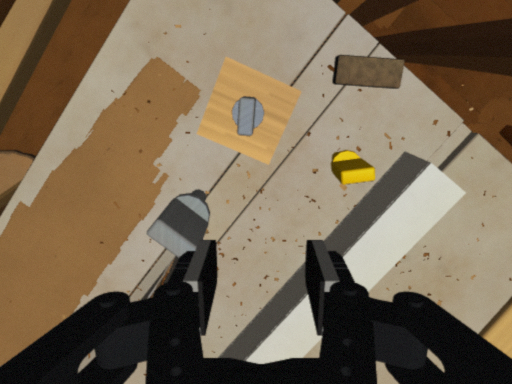

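The wrist view shows the pin's tab top at (246,116) over its collar. It measures 28.0×12.0 mm, centred at (543.6, 51.9), axis 33°. I'll move over it and descend.

```bash
python3 -m pendant '[{"tx":25,"ty":-6,"tz":15,"rx":0,"ry":0,"rz":3,"fingers":40},{"tx":52,"ty":-11,"tz":35,"rx":0,"ry":0,"rz":5,"fingers":40},{"tx":52,"ty":-11,"tz":70,"rx":0,"ry":0,"rz":5,"fingers":40},{"tx":52,"ty":-11,"tz":85,"rx":0,"ry":0,"rz":5,"fingers":40},{"tx":52,"ty":-11,"tz":85,"rx":0,"ry":0,"rz":5,"fingers":40}]' 30
python3 -m pendant '[{"tx":0,"ty":0,"tz":20,"rx":0,"ry":0,"rz":0,"fingers":40},{"tx":0,"ty":0,"tz":40,"rx":0,"ry":0,"rz":0,"fingers":40},{"tx":0,"ty":0,"tz":55,"rx":0,"ry":0,"rz":0,"fingers":40},{"tx":0,"ty":0,"tz":65,"rx":0,"ry":0,"rz":0,"fingers":40},{"tx":0,"ty":0,"tz":70,"rx":0,"ry":0,"rz":0,"fingers":40}]' 30
python3 -c "
from workcell import robot
from scipy.spatial.transform import Rotation as Ro
import numpy as np
s=robot.sense();R=Ro.from_quat(s['ee_rot']).as_matrix();print((np.array([.5436,.0519,.057])-s['ee_pos'])@R*1000,R[:,0])"
```

```text
t: 9.35
ee_pos: [0.5425, 0.0523, 0.1252]
ee_rot: [0.959, 0.284, -0.002, -0.0]
wrist_force: [0.2, -0.1, 0.6]
width: 0.47
gripper_force: 0.0
t: 9.85
ee_pos: [0.5441, 0.0524, 0.0574]
ee_rot: [0.959, 0.284, 0.0, 0.0]
wrist_force: [0.2, 0.1, 0.7]
width: 0.466
gripper_force: 0.0
[-0.70043499  0.14001899  0.44430411] [8.38828547e-01 5.44395617e-01 2.84031944e-04]
```

```bash
python3 -m pendant '[{"tx":0,"ty":0,"tz":0,"rx":0,"ry":0,"rz":0,"fingers":20},{"tx":0,"ty":0,"tz":0,"rx":0,"ry":0,"rz":0,"fingers":5},{"tx":0,"ty":0,"tz":0,"rx":0,"ry":0,"rz":0,"fingers":5},{"tx":0,"ty":0,"tz":0,"rx":0,"ry":0,"rz":0,"fingers":5},{"tx":0,"ty":0,"tz":0,"rx":0,"ry":0,"rz":0,"fingers":5}]' 60
python3 -m pendant '[{"tx":0,"ty":0,"tz":-10,"rx":0,"ry":0,"rz":0,"fingers":5},{"tx":0,"ty":0,"tz":-25,"rx":0,"ry":0,"rz":0,"fingers":5},{"tx":0,"ty":0,"tz":-45,"rx":0,"ry":0,"rz":0,"fingers":5},{"tx":0,"ty":0,"tz":-70,"rx":0,"ry":0,"rz":0,"fingers":5},{"tx":0,"ty":0,"tz":-90,"rx":0,"ry":0,"rz":0,"fingers":5}]' 60
```

```text
t: 10.35
ee_pos: [0.5445, 0.0526, 0.0582]
ee_rot: [0.959, 0.284, 0.001, 0.0]
wrist_force: [-2.6, 0.2, 6.6]
width: 0.13
gripper_force: 59.3
t: 10.85
ee_pos: [0.544, 0.0526, 0.1494]
ee_rot: [0.959, 0.284, 0.0, 0.0]
wrist_force: [1.1, 0.3, -2.0]
width: 0.133
gripper_force: 58.6
```

Pin held (opening about 12 mm). Now carry it to above the eye at jig x≈+7, i.e. (471.2, -383), and turn the tool to the jig axes.

```bash
python3 -m pendant '[{"tx":-25,"ty":27,"tz":-8,"rx":0,"ry":0,"rz":0,"fingers":5},{"tx":-57,"ty":62,"tz":-16,"rx":0,"ry":0,"rz":0,"fingers":5},{"tx":-89,"ty":97,"tz":-16,"rx":0,"ry":0,"rz":0,"fingers":5},{"tx":-121,"ty":132,"tz":-16,"rx":0,"ry":0,"rz":0,"fingers":5},{"tx":-153,"ty":167,"tz":-16,"rx":0,"ry":0,"rz":0,"fingers":5}]' 60
python3 -m pendant '[{"tx":-32,"ty":35,"tz":0,"rx":0,"ry":0,"rz":5,"fingers":5},{"tx":-64,"ty":70,"tz":0,"rx":0,"ry":0,"rz":10,"fingers":5},{"tx":-96,"ty":105,"tz":0,"rx":0,"ry":0,"rz":15,"fingers":5},{"tx":-125,"ty":137,"tz":10,"rx":0,"ry":0,"rz":20,"fingers":5},{"tx":-145,"ty":159,"tz":18,"rx":0,"ry":0,"rz":25,"fingers":5}]' 60
python3 -m pendant '[{"tx":0,"ty":0,"tz":0,"rx":0,"ry":0,"rz":0,"fingers":5},{"tx":0,"ty":0,"tz":0,"rx":0,"ry":0,"rz":0,"fingers":5},{"tx":0,"ty":0,"tz":0,"rx":0,"ry":0,"rz":0,"fingers":5},{"tx":0,"ty":0,"tz":0,"rx":0,"ry":0,"rz":0,"fingers":5},{"tx":0,"ty":0,"tz":0,"rx":0,"ry":0,"rz":0,"fingers":5}]' 60
cat > w.py <<'E'
from workcell import robot
from scipy.spatial.transform import Rotation as Ro
import numpy as np
s=robot.sense();R=Ro.from_quat(s['ee_rot']).as_matrix();a=np.radians(8.13);ex=-np.array([np.cos(a),np.sin(a)]);ey=np.array([-ex[1],ex[0]])
p=s['ee_pos']*1000;d=p[:2]-[478.1,-382.05];f=s['wrist_force']
print('jig xy',(d@ex).round(2),(d@ey).round(2),'z',p[2].round(2),'toolx ang',np.degrees(np.arctan2(R[1,0],R[0,0])).round(2),'F jig',(f[:2]@ex).round(1),(f[:2]@ey).round(1),f[2].round(1),'tilt',R[:2,2].round(4),'w',s['width'].round(3),s['t'])
E
python3 w.py
```

```text
t: 11.35
ee_pos: [0.506, -0.1726, 0.1643]
ee_rot: [0.959, 0.284, 0.0, 0.0]
wrist_force: [1.2, 0.7, -1.7]
width: 0.136
gripper_force: 58.8
t: 11.85
ee_pos: [0.4706, -0.3859, 0.1458]
ee_rot: [0.998, 0.067, 0.0, 0.0]
wrist_force: [-0.0, 1.6, -1.6]
width: 0.134
gripper_force: 58.7
t: 12.35
ee_pos: [0.472, -0.3824, 0.1458]
ee_rot: [0.998, 0.071, 0.0, 0.0]
wrist_force: [-0.2, -0.2, -1.9]
width: 0.129
gripper_force: 58.8Traceback (most recent call last):
  File "w.py", line 6, in <module>
    print('jig xy',(d@ex).round(2),(d@ey).round(2),'z',p[2].round(2),'toolx ang',np.degrees(np.arctan2(R[1,0],R[0,0])).round(2),'F jig',(f[:2]@ex).round(1),(f[:2]@ey).round(1),f[2].round(1),'tilt',R[:2,2].round(4),'w',s['width'].round(3),s['t'])
                                                                                                                                                                                                                          ^^^^^^^^^^^^^^^^
AttributeError: 'float' object has no attribute 'round'
```

```bash
sed -i "s/s\['width'\].round(3)/s['width']/" w.py; python3 w.py; python3 - <<'E'
from h import *
from workcell import get_image,camera_model
m=camera_model('wrist');im,d=get_image('wrist');cv2.imwrite('pics/w3.png',cv2.resize(im[150:384,150:370,::-1],(564,600)))
E
```

```text
jig xy 6.12 -0.51 z 145.82 toolx ang 8.09 F jig 0.2 0.1 -1.9 tilt [ 0.0004 -0.0003] w 0.12902839712544234 12.35
```

View pics/w3.png

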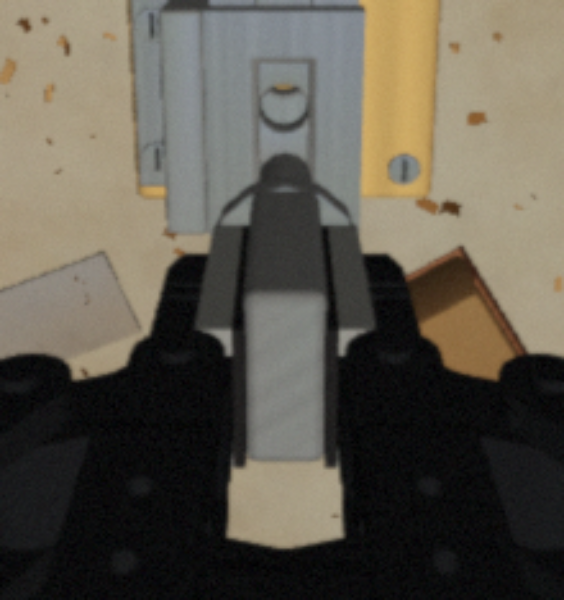

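The pin's shank (285,165) is on the midline of the slot and eye hole (284,105). I'll trim y by 0.5 mm and descend in stages.

```bash
python3 -m pendant '[{"tx":0,"ty":0.5,"tz":12,"rx":0,"ry":0,"rz":0,"fingers":5},{"tx":0,"ty":0.5,"tz":24,"rx":0,"ry":0,"rz":0,"fingers":5},{"tx":0,"ty":0.5,"tz":34,"rx":0,"ry":0,"rz":0,"fingers":5},{"tx":0,"ty":0.5,"tz":40,"rx":0,"ry":0,"rz":0,"fingers":5},{"tx":0,"ty":0.5,"tz":40,"rx":0,"ry":0,"rz":0,"fingers":5}]' 60; python3 w.py
python3 -m pendant '[{"tx":0,"ty":0,"tz":2,"rx":0,"ry":0,"rz":0,"fingers":5},{"tx":0,"ty":0,"tz":4,"rx":0,"ry":0,"rz":0,"fingers":5},{"tx":0,"ty":0,"tz":6,"rx":0,"ry":0,"rz":0,"fingers":5},{"tx":0,"ty":0,"tz":8,"rx":0,"ry":0,"rz":0,"fingers":5},{"tx":0,"ty":0,"tz":8,"rx":0,"ry":0,"rz":0,"fingers":5}]' 60; python3 w.py
```

```text
t: 12.9
ee_pos: [0.471, -0.3832, 0.104]
ee_rot: [0.998, 0.07, -0.001, -0.001]
wrist_force: [0.7, 0.5, -1.4]
width: 0.132
gripper_force: 58.9
jig xy 7.22 0.13 z 103.97 toolx ang 8.0 F jig -0.8 -0.4 -1.4 tilt [-0.0016  0.0013] w 0.13194818786797624 12.9
t: 13.4
ee_pos: [0.4715, -0.3835, 0.0971]
ee_rot: [0.998, 0.07, -0.0, -0.0]
wrist_force: [0.0, 1.9, -2.4]
width: 0.13
gripper_force: 59.0
jig xy 6.69 0.46 z 97.07 toolx ang 8.01 F jig -0.3 -1.9 -2.4 tilt [-0.0001  0.0004] w 0.12977171610802843 13.4
```

```bash
python3 -m pendant '[{"tx":0.4,"ty":-0.5,"tz":1,"rx":0,"ry":0,"rz":0,"fingers":5},{"tx":0.4,"ty":-0.5,"tz":3,"rx":0,"ry":0,"rz":0,"fingers":5},{"tx":0.4,"ty":-0.5,"tz":5,"rx":0,"ry":0,"rz":0,"fingers":5},{"tx":0.4,"ty":-0.5,"tz":6,"rx":0,"ry":0,"rz":0,"fingers":5},{"tx":0.4,"ty":-0.5,"tz":7,"rx":0,"ry":0,"rz":0,"fingers":5}]' 60; python3 w.py
python3 -m pendant '[{"tx":0,"ty":0,"tz":0.7,"rx":0,"ry":0,"rz":0,"fingers":5},{"tx":0,"ty":0,"tz":1.4,"rx":0,"ry":0,"rz":0,"fingers":5},{"tx":0,"ty":0,"tz":2,"rx":0,"ry":0,"rz":0,"fingers":5},{"tx":0,"ty":0,"tz":2.5,"rx":0,"ry":0,"rz":0,"fingers":5},{"tx":0,"ty":0,"tz":3,"rx":0,"ry":0,"rz":0,"fingers":5}]' 60; python3 w.py
```

```text
t: 13.9
ee_pos: [0.4719, -0.3831, 0.0902]
ee_rot: [0.998, 0.07, -0.0, 0.0]
wrist_force: [-0.1, -0.1, -0.8]
width: 0.132
gripper_force: 58.9
jig xy 6.32 0.21 z 90.18 toolx ang 7.99 F jig 0.1 0.0 -0.8 tilt [-0. -0.] w 0.13211680332955852 13.9
t: 14.4
ee_pos: [0.4719, -0.3831, 0.0873]
ee_rot: [0.998, 0.07, -0.0, -0.0]
wrist_force: [0.2, 1.1, -1.0]
width: 0.133
gripper_force: 58.9
jig xy 6.3 0.12 z 87.28 toolx ang 8.0 F jig -0.3 -1.0 -1.0 tilt [-0.0001  0.    ] w 0.1328541484235673 14.4
```

```bash
python3 -m pendant '[{"tx":0,"ty":-0.2,"tz":1,"rx":0,"ry":0,"rz":0,"fingers":5},{"tx":0,"ty":-0.2,"tz":2,"rx":0,"ry":0,"rz":0,"fingers":5},{"tx":0,"ty":-0.2,"tz":3,"rx":0,"ry":0,"rz":0,"fingers":5},{"tx":0,"ty":-0.2,"tz":4,"rx":0,"ry":0,"rz":0,"fingers":5},{"tx":0,"ty":-0.2,"tz":4.5,"rx":0,"ry":0,"rz":0,"fingers":5}]' 60; python3 w.py
python3 -m pendant '[{"tx":1,"ty":0,"tz":0,"rx":0,"ry":0,"rz":0,"fingers":5},{"tx":2,"ty":0,"tz":0,"rx":0,"ry":0,"rz":0,"fingers":5},{"tx":3,"ty":0,"tz":0,"rx":0,"ry":0,"rz":0,"fingers":5},{"tx":4,"ty":0,"tz":0,"rx":0,"ry":0,"rz":0,"fingers":5},{"tx":5,"ty":0,"tz":0,"rx":0,"ry":0,"rz":0,"fingers":5}]' 60; python3 w.py
```

```text
t: 14.9
ee_pos: [0.4718, -0.3829, 0.0827]
ee_rot: [0.998, 0.07, -0.0, -0.0]
wrist_force: [0.4, 0.3, -1.9]
width: 0.134
gripper_force: 58.9
jig xy 6.32 -0.05 z 82.66 toolx ang 8.0 F jig -0.4 -0.3 -1.9 tilt [-0.0001  0.0001] w 0.13394328667689728 14.9
t: 15.4
ee_pos: [0.4768, -0.3821, 0.0827]
ee_rot: [0.998, 0.07, -0.0, -0.0]
wrist_force: [-3.3, 0.3, -1.7]
width: 0.132
gripper_force: 58.9
jig xy 1.33 -0.1 z 82.72 toolx ang 8.0 F jig 3.3 -0.8 -1.7 tilt [-0.0003  0.0001] w 0.1315376591408179 15.4
```

```bash
python3 -m pendant '[{"tx":0.5,"ty":0,"tz":0,"rx":0,"ry":0,"rz":0,"fingers":5},{"tx":1,"ty":0,"tz":0,"rx":0,"ry":0,"rz":0,"fingers":5},{"tx":1.5,"ty":0,"tz":0,"rx":0,"ry":0,"rz":0,"fingers":5},{"tx":2,"ty":0,"tz":0,"rx":0,"ry":0,"rz":0,"fingers":5},{"tx":2,"ty":0,"tz":0,"rx":0,"ry":0,"rz":0,"fingers":5}]' 60; python3 w.py
python3 -m pendant '[{"tx":0,"ty":0,"tz":1,"rx":0,"ry":0,"rz":0,"fingers":5},{"tx":0,"ty":0,"tz":2,"rx":0,"ry":0,"rz":0,"fingers":5},{"tx":0,"ty":0,"tz":3,"rx":0,"ry":0,"rz":0,"fingers":5},{"tx":0,"ty":0,"tz":4,"rx":0,"ry":0,"rz":0,"fingers":5},{"tx":0,"ty":0,"tz":4.5,"rx":0,"ry":0,"rz":0,"fingers":5}]' 60; python3 w.py
```

```text
t: 15.9
ee_pos: [0.4788, -0.3819, 0.0828]
ee_rot: [0.998, 0.07, -0.0, -0.0]
wrist_force: [-4.0, 1.1, -3.5]
width: 0.137
gripper_force: 58.8
jig xy -0.77 -0.08 z 82.77 toolx ang 8.0 F jig 3.8 -1.6 -3.5 tilt [-0.      0.0001] w 0.1368281668934638 15.9
t: 16.4
ee_pos: [0.4789, -0.382, 0.0783]
ee_rot: [0.998, 0.07, 0.0, 0.0]
wrist_force: [-3.1, 0.6, -0.3]
width: 0.131
gripper_force: 59.2
jig xy -0.8 0.04 z 78.26 toolx ang 8.0 F jig 3.0 -1.1 -0.3 tilt [ 0.0002 -0.0001] w 0.13063642445313348 16.4
```

```bash
python3 -m pendant '[{"tx":0,"ty":0,"tz":0.5,"rx":0,"ry":0,"rz":0,"fingers":5},{"tx":0,"ty":0,"tz":1,"rx":0,"ry":0,"rz":0,"fingers":5},{"tx":0,"ty":0,"tz":1.5,"rx":0,"ry":0,"rz":0,"fingers":5},{"tx":0,"ty":0,"tz":2,"rx":0,"ry":0,"rz":0,"fingers":5},{"tx":0,"ty":0,"tz":2.5,"rx":0,"ry":0,"rz":0,"fingers":5}]' 60; python3 w.py
```

```text
t: 16.9
ee_pos: [0.4789, -0.3819, 0.0758]
ee_rot: [0.998, 0.07, 0.0, 0.0]
wrist_force: [-2.1, -0.4, 0.4]
width: 0.134
gripper_force: 59.1
jig xy -0.77 -0.0 z 75.76 toolx ang 8.0 F jig 2.2 0.1 0.4 tilt [ 0. -0.] w 0.13362757831662173 16.9
```

The foot is in the lower bore. Continue down gently.

```bash
python3 -m pendant '[{"tx":0,"ty":0,"tz":1,"rx":0,"ry":0,"rz":0,"fingers":5},{"tx":0,"ty":0,"tz":2,"rx":0,"ry":0,"rz":0,"fingers":5},{"tx":0,"ty":0,"tz":3,"rx":0,"ry":0,"rz":0,"fingers":5},{"tx":0,"ty":0,"tz":4,"rx":0,"ry":0,"rz":0,"fingers":5},{"tx":0,"ty":0,"tz":5,"rx":0,"ry":0,"rz":0,"fingers":5}]' 60; python3 w.py
python3 -m pendant '[{"tx":0,"ty":0,"tz":1,"rx":0,"ry":0,"rz":0,"fingers":5},{"tx":0,"ty":0,"tz":2,"rx":0,"ry":0,"rz":0,"fingers":5},{"tx":0,"ty":0,"tz":3,"rx":0,"ry":0,"rz":0,"fingers":5},{"tx":0,"ty":0,"tz":4,"rx":0,"ry":0,"rz":0,"fingers":5},{"tx":0,"ty":0,"tz":4.5,"rx":0,"ry":0,"rz":0,"fingers":5}]' 60; python3 w.py
```

```text
t: 17.4
ee_pos: [0.4788, -0.3819, 0.0707]
ee_rot: [0.998, 0.07, 0.0, -0.0]
wrist_force: [-2.2, 0.1, -0.4]
width: 0.134
gripper_force: 59.1
jig xy -0.73 -0.05 z 70.72 toolx ang 8.0 F jig 2.1 -0.4 -0.4 tilt [-0.  0.] w 0.1339670946088384 17.4
t: 17.9
ee_pos: [0.4788, -0.3819, 0.0662]
ee_rot: [0.998, 0.07, -0.0, -0.0]
wrist_force: [-2.4, 0.2, 0.5]
width: 0.129
gripper_force: 59.1
jig xy -0.72 -0.04 z 66.18 toolx ang 8.0 F jig 2.4 -0.5 0.5 tilt [-0.0001  0.    ] w 0.1293963331758098 17.9
```

```bash
python3 -m pendant '[{"tx":0,"ty":0,"tz":0.3,"rx":0,"ry":0,"rz":0,"fingers":5},{"tx":0,"ty":0,"tz":0.6,"rx":0,"ry":0,"rz":0,"fingers":5},{"tx":0,"ty":0,"tz":0.9,"rx":0,"ry":0,"rz":0,"fingers":5},{"tx":0,"ty":0,"tz":1.2,"rx":0,"ry":0,"rz":0,"fingers":5},{"tx":0,"ty":0,"tz":1.4,"rx":0,"ry":0,"rz":0,"fingers":5}]' 60; python3 w.py
python3 -m pendant '[{"tx":0,"ty":0,"tz":0.2,"rx":0,"ry":0,"rz":0,"fingers":5},{"tx":0,"ty":0,"tz":0.4,"rx":0,"ry":0,"rz":0,"fingers":5},{"tx":0,"ty":0,"tz":0.5,"rx":0,"ry":0,"rz":0,"fingers":5},{"tx":0,"ty":0,"tz":0.6,"rx":0,"ry":0,"rz":0,"fingers":5},{"tx":0,"ty":0,"tz":0.7,"rx":0,"ry":0,"rz":0,"fingers":5}]' 60; python3 w.py
```

```text
t: 18.4
ee_pos: [0.4788, -0.3819, 0.0649]
ee_rot: [0.998, 0.07, 0.0, -0.0]
wrist_force: [-2.9, -0.6, 0.6]
width: 0.128
gripper_force: 59.1
jig xy -0.71 -0.02 z 64.88 toolx ang 8.0 F jig 3.0 0.2 0.6 tilt [0. 0.] w 0.1283413737403517 18.4
t: 18.9
ee_pos: [0.4788, -0.3819, 0.0643]
ee_rot: [0.998, 0.07, 0.0, 0.0]
wrist_force: [-3.2, 0.3, 2.6]
width: 0.129
gripper_force: 59.4
jig xy -0.73 -0.02 z 64.26 toolx ang 8.0 F jig 3.2 -0.7 2.6 tilt [ 0. -0.] w 0.12928796569951986 18.9
```

Contact is beginning (Fz 2.6). A touch more, then release slowly.

```bash
python3 -m pendant '[{"tx":0,"ty":0,"tz":0.1,"rx":0,"ry":0,"rz":0,"fingers":5},{"tx":0,"ty":0,"tz":0.2,"rx":0,"ry":0,"rz":0,"fingers":5},{"tx":0,"ty":0,"tz":0.2,"rx":0,"ry":0,"rz":0,"fingers":5},{"tx":0,"ty":0,"tz":0.3,"rx":0,"ry":0,"rz":0,"fingers":5},{"tx":0,"ty":0,"tz":0.3,"rx":0,"ry":0,"rz":0,"fingers":5}]' 60; python3 w.py
```

```text
t: 19.4
ee_pos: [0.4788, -0.3819, 0.0643]
ee_rot: [0.998, 0.07, 0.0, 0.0]
wrist_force: [-4.9, 0.9, 6.7]
width: 0.131
gripper_force: 60.1
jig xy -0.76 -0.01 z 64.25 toolx ang 8.0 F jig 4.7 -1.6 6.7 tilt [ 0.0002 -0.0002] w 0.13062182081255838 19.4
```

```bash
python3 -m pendant '[{"tx":0,"ty":0,"tz":0,"rx":0,"ry":0,"rz":0,"fingers":20},{"tx":0,"ty":0,"tz":0,"rx":0,"ry":0,"rz":0,"fingers":36},{"tx":0,"ty":0,"tz":0,"rx":0,"ry":0,"rz":0,"fingers":36},{"tx":0,"ty":0,"tz":0,"rx":0,"ry":0,"rz":0,"fingers":36},{"tx":0,"ty":0,"tz":0,"rx":0,"ry":0,"rz":0,"fingers":36}]' 60; python3 w.py
python3 -m pendant '[{"tx":0,"ty":0,"tz":-10,"rx":0,"ry":0,"rz":0,"fingers":36},{"tx":0,"ty":0,"tz":-25,"rx":0,"ry":0,"rz":0,"fingers":36},{"tx":0,"ty":0,"tz":-50,"rx":0,"ry":0,"rz":0,"fingers":36},{"tx":0,"ty":0,"tz":-85,"rx":0,"ry":0,"rz":0,"fingers":36},{"tx":0,"ty":0,"tz":-120,"rx":0,"ry":0,"rz":0,"fingers":36}]' 60; 
python3 -m pendant '[{"tx":-20,"ty":0,"tz":-30,"rx":0,"ry":0,"rz":0,"fingers":36},{"tx":-40,"ty":0,"tz":-40,"rx":0,"ry":0,"rz":0,"fingers":36},{"tx":-60,"ty":0,"tz":-40,"rx":0,"ry":0,"rz":0,"fingers":36},{"tx":-60,"ty":0,"tz":-40,"rx":0,"ry":0,"rz":0,"fingers":36},{"tx":-60,"ty":0,"tz":-40,"rx":0,"ry":0,"rz":0,"fingers":36}]' 60; 
python3 - <<'E'
from h import *
from workcell import get_image,camera_model
m=camera_model('wrist');im,d=get_image('wrist');z=dict(im=im,d=d,**m);P=cloud(z);X,Y,Z=np.moveaxis(P,-1,0)
n=(abs(X-.478)<.03)&(abs(Y+.382)<.03)
for a,b in[(.09,.11),(.055,.062)]:
    k=n&(Z>a)&(Z<b);print(k.sum(),np.median(Z[k]),cv2.minAreaRect((P[k][:,:2]*1000).astype(np.float32)))
for n in['scene']:
    im2,_=get_image(n);a=cv2.resize(im2[200:290,290:390],(400,360),interpolation=cv2.INTER_CUBIC)
cv2.imwrite('pics/end.png',np.hstack([cv2.resize(im,(400,300)),a[:300]])[...,::-1])
E
```

```text
t: 19.9
ee_pos: [0.4789, -0.3819, 0.0639]
ee_rot: [0.998, 0.07, 0.0, -0.0]
wrist_force: [-0.1, 0.5, -0.4]
width: 0.423
gripper_force: 0.0
jig xy -0.79 -0.05 z 63.9 toolx ang 8.0 F jig 0.0 -0.5 -0.4 tilt [0.0001 0.0001] w 0.4226793739679194 19.9
t: 20.4
ee_pos: [0.4785, -0.3817, 0.1858]
ee_rot: [0.998, 0.07, 0.0, -0.0]
wrist_force: [-0.1, -0.8, 0.5]
width: 0.422
gripper_force: 0.0
t: 20.9
ee_pos: [0.4189, -0.3903, 0.2239]
ee_rot: [0.998, 0.069, 0.0, -0.0]
wrist_force: [0.3, 0.1, -0.1]
width: 0.422
gripper_force: 0.0
594 0.0985097874933745 ((478.30279541015625, -382.5340576171875), (27.234590530395508, 11.529335975646973), 7.95869255065918)
314 0.05872365518492623 ((476.9136962890625, -378.25018310546875), (24.575531005859375, 39.178592681884766), 17.200420379638672)
```

View pics/end.png

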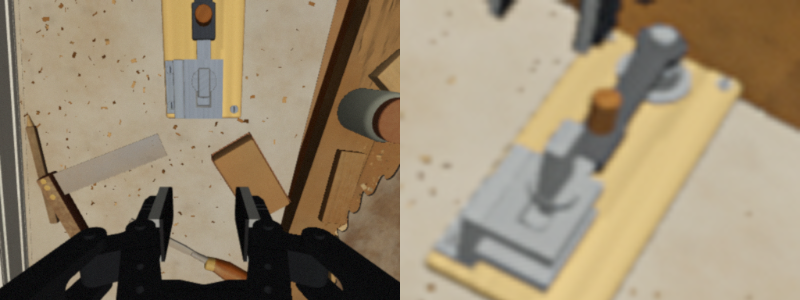

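The pin stands in the yoke with its tab top at 98.5 mm (expected 98) and its collar top at 58.7 mm (expected 58). The stay is home and the gripper is clear.

```bash
python3 -c "
from workcell import robot
print(robot.close_job())"
```

```text
the job is handed in; nothing more can be done
None
```

The stay is fully home, the pin is seated through both ears and the eye with its collar on the upper ear, and the job was handed in at about 21 s; the one rough moment was early in swinging the stay, when the fingers slid off the knob's side and the wrist force reached about 94 N (under the 120 N limit, but over 40 N if finger pressure counts).

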